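# Null the torsion balance

### The arm

A 6-joint arm with a two-finger parallel gripper is mounted at the origin on the work surface. World frame = base frame: x ahead of the robot, y to its left, z up, the work surface at z = 0. Lengths are in mm, angles in rad, forces in N, time in s.
With the tool pointing down it reaches from about 250 to 850 mm from the base axis. Payload 12.5 kg.
Tool frame: the origin (TCP) lies on the centre line of the jaws, within the pads' length; the fingertips stand 17 mm ahead of it and the grasp point (between the pads) lies 2 mm behind it (ctrl.finger_overhang is the z of the fingertips in the tool frame, in mm); z points along the fingers, y is the line along which they close (so a half turn about z gives the same grasp; the last joint's range is limited). The gripper opens to 93 mm and grips with 3 to 60 N. Pads are 15 mm wide; open, the fingers measure 128 mm over their backs; the gripper's body (75 mm by 188 mm) begins 65 mm behind the grasp point.
Start: joints at [1.102, 0.351, 1.652, -0, 1.139, -0.085], TCP at [205.914, 509.984, 198.833] pointing down, gripper open.
Joint ranges: [-2.75, 2.75], [-0.79, 2.1], [0.01, 2.65], [-1.57, 4.71], [0.07, 3.14], [-2.87, 2.87]. Speed limits (rad/s): [2.22, 2.22, 2.79, 3.14, 3.14, 3.14].

### API

Orientations are given as a rotation vector (axis times angle).
In Python, from plant import ctrl gives the robot as it stands. The module is installed in compiled form; this text tells all that it offers. Calls block until the motion is done:
- ctrl.move_ptp(position, orientation): joint-space move of the TCP to a pose.
- ctrl.servo_line(position, vel=150, ori=None): straight line of the TCP; ori=None keeps the orientation; vel is the mean speed in mm/s.
- ctrl.move_joints(angles): joint-space move.
- ctrl.gripper_to(opening, f_grip=None): opening from 0.0 (shut) to 1.0 (fully open); f_grip is the grip in N (None keeps the last); returns when the fingers have stopped.
- ctrl.dwell(seconds).
- ctrl.solve_ik(position, orientation): joint angles nearest the present ones, or None.
- ctrl.sense(): the state.
- ctrl.capture(name): name is "scene" or "top" or "wrist"; returns a dict with "img" (400x640x3 uint8, red, green, blue), "fx", "fy", "cx", "cy" (pixels), "R" (3x3) and "t" (3): a world point X has camera coordinates R X + t. Camera axes: x right, y down, z forward; pixel columns grow to the right and rows downward; lengths in mm; the calibration is good to about 2 mm. The wrist camera is an equidistant fisheye: a pixel r from the principal point sees the ray r / f radians off the axis. A picture is of the moment at which its call begins. There is no depth.
A pose or a line that the arm cannot do raises ctrl.MotionError and nothing moves.
- ctrl.job_done(): hands the job in; it is judged then, once.
The state is a dict: "time_s": time; "q": joint angles; "qvel": joint speeds; "joint_efforts": joint torques, N m; "tcp_pos": TCP position; "tool_rot": TCP orientation; "contact_force": force on the tool from outside, world axes, zero at the start; "wrist_torque": the same for the moment, N m; "width": opening from 0.0 (shut) to 1.0 (fully open); "grip_force": force on a finger pad.
Only numpy, scipy, OpenCV 4.12 (cv2) and the standard library are available. Lean on these libraries where they do the work, as an engineer would, in place of code of your own. Each camera call takes 0.05 s, during which the arm holds its last target. There are 200 camera calls.

### The job

Weigh the jar on the torsion balance: take the grip of the hand lever and work it so that the beam's pointer comes into the middle zone of the scale and stays inside it for at least eight seconds without a break; the beam will not stay there by itself. Move the beam only through the lever and gently, without letting it swing fast, never touch the beam, pans or jar, and leave the other things on the bench where they are. The program finishes while still holding the lever, with the pointer calmly on the middle mark (it has to remain near it for another second with the arm held still).

Things in the scene. Friction and masses are not known exactly. Their poses are not given: they have to be found in the camera images.
- stand: Grey stand of a laboratory torsion balance, fixed to the bench: base plate 150 x 520 x 20 mm and a central post. Origin on the bench under the post; its x axis points away from the robot (turned up to 0.3 rad), y to the left along the beam, z up. Its yaw gives the pivot axis (= stand x).
- pivot (a point): Centre of the pivot shaft, 150 mm above the stand's origin. Beam and hand lever both turn about the stand's x axis through this point.
- beam (a joint): Tilt of the beam against the stand, rad; 0 = level, pointer on the middle mark; positive = left (+y, jar) end up, pointer end down. Stops at -0.25 and +0.25; it starts at rest on the -0.25 stop (jar end down). Pivot without dry friction, viscous damping (air vane) 0.06 N m s/rad. Inertia of the loaded beam about the pivot 0.0233 kg m2.
- lever (a joint): Angle of the hand lever RELATIVE TO THE BEAM, rad, -1.2 to 1.2 (lever against the vertical = beam + lever); positive turns the grip to the stand's -y (right). Moment of the spring on the beam = 0.25 N m/rad x this angle. Let go, the lever just swings along with the beam at 0.
- spring_hub (a point): Hub of the hand lever, on the pivot axis 46 mm towards the robot from the pivot. In it a spiral spring of nominally 0.25 N m/rad with damping 0.02 N m s/rad is the only link between lever and beam. To hold the beam level the lever has to stand 0.05 to 0.7 rad to the right of upright, depending on the jar's mass.
- handle: Steel hand lever, upright flat arm with a round grey grip bar on top, on the robot's side of the post. Origin at the pivot; z points along the lever, x along the pivot axis. 50 g.
- lever_grip (a point): Middle of the round grip bar: 18 mm in diameter, 60 mm long, parallel to stand x (pinch from above, fingers closing along stand y). 82 mm from the pivot towards the robot (stand -x) and 120 mm off the pivot axis: at lever angle a against the vertical it lies 120 sin(a) mm to the stand's -y and 120 cos(a) mm above the pivot.
- crossbeam: Aluminium beam (240 g) with two round pans of 84 mm, centres 150 mm left and right of the pivot; carries jar, counterweight and sensitivity weight. It swings in a plane 50 mm beyond the pivot point (stand +x). Origin at the pivot, x along the pivot axis, y along the beam to the left.
- sens_weight: Brass sensitivity weight, 52 mm disc, 330 g, on the stalk 105 mm above the beam's pivot; origin at the pivot. It makes the loaded beam top heavy: gravity adds about 0.316 N m per rad of tilt in the direction of the tilt, more than the spring gives back, so with the lever held still the beam drifts off level and falls to a stop (time constant about 1.4 s).
- counterweight: Steel weight of 300 g on the right pan, 50 mm in diameter, 44 mm high; origin at the pivot. Gravity moment of the loaded beam at level (jar outweighs it): about -0.084 N m nominal, -0.02 to -0.15 with the jar's mass (negative = jar end down).
- pointer_tip (a point): Tip of the black pointer at the right end of the beam, 225 mm from the pivot along the beam and 30 mm below it.
- scale_mid (a point): Middle mark of the white scale plate behind the pointer tip, 120 mm above the bench. The middle zone between the two thick black bars reaches 22.5 mm above and below it: beam tilts of -0.1 to 0.1 rad.
- jar: White plastic jar being weighed, 60 mm in diameter, 84 mm high, clipped on the left pan, 360 g nominal, truly up to 12 % more or less. Origin at the centre of its underside.
- reagent_a: Bystander: white bottle 52 mm in diameter, 125 mm high, loose; origin under its centre.
- reagent_b: Bystander: white bottle like reagent_a, loose.
- amber: Bystander: amber bottle 72 mm in diameter, 150 mm high, loose.
- bowl: Bystander: steel bowl 170 mm wide, 70 mm high, loose.
- pot: Bystander: white jar 64 mm in diameter, 70 mm high, loose on the bench on the robot's side of the balance.
- beaker: Bystander: glass beaker 70 mm wide, 90 mm high, loose on the robot's side of the balance.
- spare_weight: Bystander: steel weight 44 mm in diameter, 30 mm high, loose on the robot's side of the balance.

How it is judged (in metres and radians):
On the way:
1. the pointer stays inside the middle zone (beam within 0.1 rad of level) for 8 s (value of joint beam between -0.1 and 0.1 rad), for 8 s.
At the end, for the whole second after the job is handed in: After the eight seconds in the zone the fingers still hold the lever grip (more than 0.5 N) and, through one more second with the arm still, the beam stays within 0.15 rad of level (pointer within 34 mm of the middle mark) and moves slower than 0.4 rad/s (value of joint beam between -0.15 and 0.15 rad and contact force between the fingers and handle above 0.5 N and velocity of joint beam between -0.4 and 0.4 rad/s); the arm keeps its last pose, push and grip.
It fails at once if the beam swings fast or slams (over 1.0 rad/s) (velocity of joint beam above 1 rad/s or velocity of joint beam below -1 rad/s).
It fails at once if the robot touches the beam, pans, weights or jar (over 1 N) (contact force between any of the arm, the fingers and crossbeam above 1 N).
It fails at once if something else than the lever carries or blocks the beam (over 1 N) (contact force between anything else and crossbeam above 1 N).
It fails at once if a bystander is moved by more than 30 mm (distance of any of reagent_a, reagent_b, amber, bowl, pot, beaker, spare_weight from where it was at the start of the episode above 0.03 m).
It also fails if it takes over 51 s, if anything falls off the work surface, if the arm or the gripper's body presses on something with over 40 N, if the wrist force passes 120 N, or if a joint passes its speed limit or range.

## Working session

There is one attempt and no reset: what is moved stays moved. The work goes in short steps, each a Python script; the robot and the scene stay as the last script left them, time stands still between calls to the robot, and variables do not carry over. Pictures are saved under pics/ and viewed, at most 10 in all, crops included, and the job is handed in when it is done.

```bash
mkdir -p pics; python3 - <<'E'
from plant import ctrl
import cv2
for n in("scene","top"):
    c=ctrl.capture(n);cv2.imwrite(f"pics/{n}0.png",c["img"][:,:,::-1])
    print(n,c["fx"],c["fy"],c["cx"],c["cy"],c["R"],c["t"])
s=ctrl.sense();print(s)
E
```

```text
scene 392.96225248265296 392.96225248265296 313.32504791497655 201.3552648793587 [[ 0.55172869  0.8339768  -0.00883988]
 [ 0.63913837 -0.42959251 -0.63792822]
 [-0.53581488  0.34631339 -0.77004509]] [-253.39719934 -321.81098762 1477.23740097]
top 378.63827501828484 378.63827501828484 316.2676772958373 199.51941243820994 [[-0.00872975 -0.99995981  0.00204422]
 [-0.987475    0.00829866 -0.15755714]
 [ 0.15753384 -0.00339405 -0.98750776]] [-132.81423816  611.14162037  966.21079999]
{'time_s': 0.1, 'q': array([ 1.10237637e+00,  3.51188541e-01,  1.65234029e+00, -7.89737357e-06,
        1.13908610e+00, -8.46027415e-02]), 'qvel': array([ 0.00099353, -0.00214967, -0.00232199, -0.00159651,  0.00097756,
       -0.00091632]), 'joint_efforts': array([ 3.47504456e-04, -4.98025525e+01, -2.85704952e+01,  7.00059836e-02,
        2.39072746e-02, -3.08632411e-05]), 'tcp_pos': array([205.78986515, 509.7061708 , 198.35940817]), 'tool_rot': array([-5.99147709e-01, -3.08365269e+00,  1.54773676e-03]), 'contact_force': array([ 0.86534415, -0.27970826,  0.19695585]), 'wrist_torque': array([-0.06616762, -0.05137226,  0.00614373]), 'grip_force': 0.0, 'width': 0.9998694806946381}
```

View pics/scene0.png

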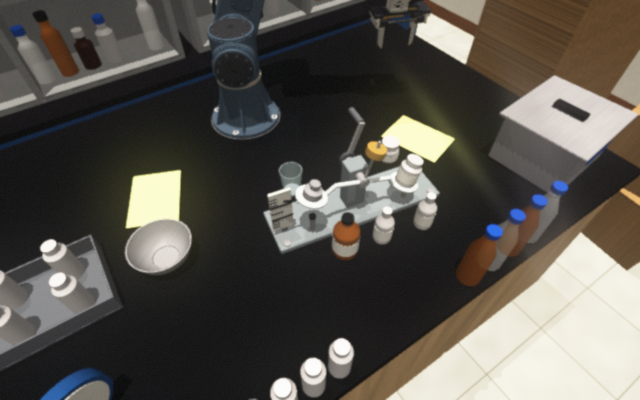

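View pics/top0.png

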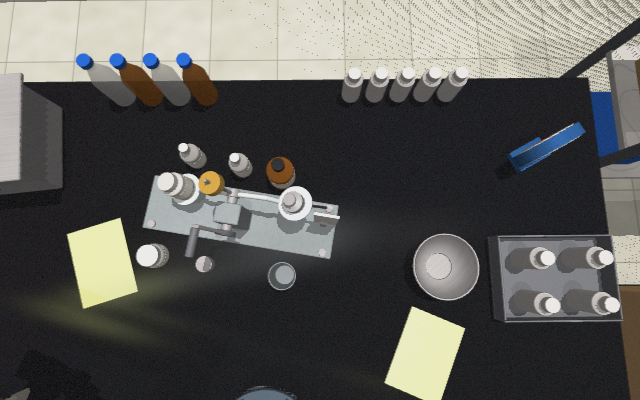

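The scene shows the balance mid-frame with the lever grip at about (355,117). In the top view the plate spans about (143,176) to (338,258), with the grip near (192,242). I'll enlarge both.

```bash
python3 - <<'E'
import cv2
a=cv2.imread("pics/scene0.png")[90:260,250:450];b=cv2.imread("pics/top0.png")[130:300,130:350]
cv2.imwrite("pics/sc.png",cv2.resize(a,None,fx=3.5,fy=3.5,interpolation=cv2.INTER_CUBIC))
cv2.imwrite("pics/tc.png",cv2.resize(b,None,fx=3.5,fy=3.5,interpolation=cv2.INTER_CUBIC))
E
```

```text
(no output)
```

View pics/sc.png

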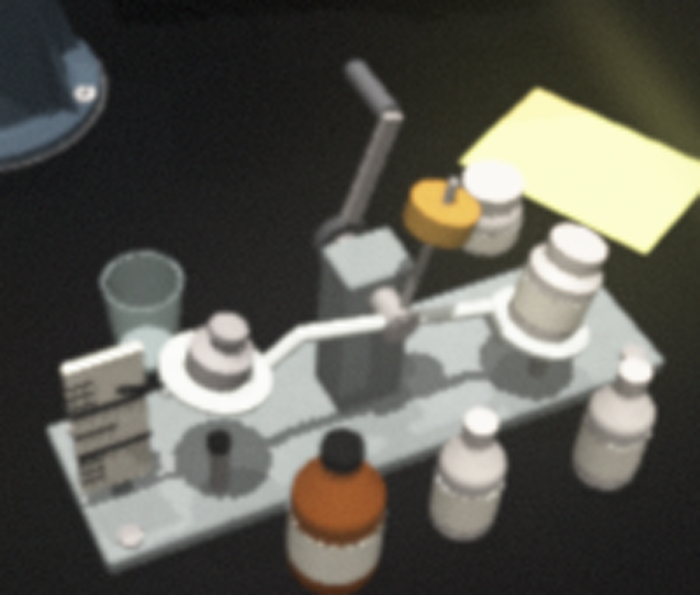

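View pics/tc.png

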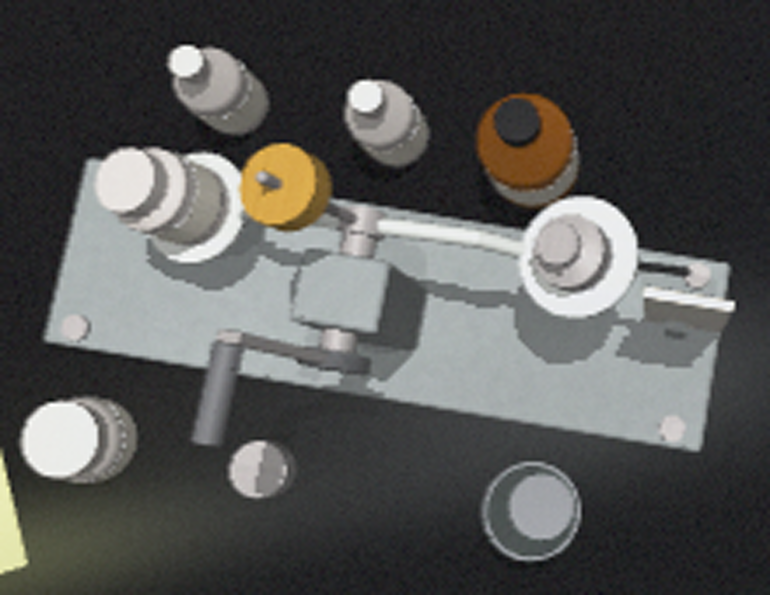

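The crops show the plate corners, the grip ends (scene crop (393,115)/(356,65), top crop (228,345)/(208,438)) and the orange weight unobstructed in the scene view. That view can serve as the tilt sensor. Next I fit the stand pose and triangulate the grip.

```bash
cat > h.py <<'E'
import numpy as np, cv2
from scipy.optimize import least_squares
from scipy.spatial.transform import Rotation as Ro
def cam(n):
    from plant import ctrl
    return ctrl.capture(n)
def proj(c,X):
    p=np.atleast_2d(X)@np.array(c["R"]).T+c["t"]
    return np.c_[c["fx"]*p[:,0]/p[:,2]+c["cx"],c["fy"]*p[:,1]/p[:,2]+c["cy"]]
def st(p,L):   # stand -> world
    L=np.atleast_2d(L);c,s=np.cos(p[2]),np.sin(p[2])
    return np.c_[p[0]+c*L[:,0]-s*L[:,1],p[1]+s*L[:,0]+c*L[:,1],L[:,2]]
def weight(th): return np.c_[50,-105*np.sin(th),150+105*np.cos(th)]
def orange(img):
    h=cv2.cvtColor(img,cv2.COLOR_RGB2HSV)[100:230,330:420]
    m=cv2.inRange(h,(13,140,90),(28,255,255))
    n,_,s,ce=cv2.connectedComponentsWithStats(m)
    if n<2: return None
    i=1+np.argmax(s[1:,4]);return (*(ce[i]+[330,100]),s[i,4])
E
python3 - <<'E'
from h import *
import json
S=cam("scene");T=cam("top")
tp=lambda a:np.array(a)/3.5+[130,130]-.36
sp=lambda a:np.array(a)/3.5+[250,90]-.36
C=np.array([[75,260,20],[75,-260,20],[-75,-260,20],[-75,260,20]],float)
ct=tp([(90,158),(728,264),(700,448),(45,340)]); cs=sp([(662,358),(112,568),(48,430)])
r=lambda p:np.r_[(proj(T,st(p,C))-ct).ravel(),(proj(S,st(p,C[:3]))-cs).ravel()]
f=least_squares(r,[550,100,0]);p=f.x;print(p,f.fun.round(1))
G=[]
for t_,s_ in (((228,345),(391,116)),((208,438),(356,66))):
    t_,s_=tp(t_),sp(s_)
    g=least_squares(lambda X:np.r_[(proj(T,X)-t_).ravel(),(proj(S,X)-s_).ravel()],[500,100,260]);G.append(g.x);print(g.x,g.fun.round(2))
print("mid",np.mean(G,0))
a=-.25
print("model ends",st(p,[[-52,-120*np.sin(a),150+120*np.cos(a)],[-112,-120*np.sin(a),150+120*np.cos(a)]]))
print("orange",orange(S["img"]),proj(S,st(p,weight(-.25))),proj(S,st(p,weight(0))),"camTop",-np.array(T["R"]).T@T["t"])
json.dump(list(p),open("stand.json","w"))
E
```

```text
[ 5.71890463e+02  6.86930682e+01 -1.68421685e-01] [-1.2 -0.5  1.2 -1.3  0.9  0.6 -0.8  0.7  1.3  0.2 -0.7 -0.5 -0.6 -0.6]
[517.60607077 116.44207716 261.3565401 ] [-0. -0. -0.  0.]
[462.87843891 123.3078875  270.1144663 ] [-0.13 -0.07 -0.19  0.06]
mid [490.24225484 119.87498233 265.7355032 ]
model ends [[525.60281151 106.67805003 266.26949061]
 [466.45177778 116.73564461 266.26949061]]
orange (np.float64(374.8290909090909), np.float64(150.48727272727274), np.int32(275)) [[378.08166563 153.33595435]] [[369.03831034 155.37616292]] camTop [ 450.11673906 -134.60119331 1050.70188541]
```

```bash
python3 - <<'E'
from h import *
import json
S=cam("scene");T=cam("top")
tp=lambda a:np.array(a)/3.5+[130,130]-.36
sp=lambda a:np.array(a)/3.5+[250,90]-.36
C=np.array([[75,260,20],[75,-260,20],[-75,-260,20],[-75,260,20]],float)
ct=tp([(90,158),(728,264),(700,448),(45,340)]); cs=sp([(662,358),(112,568),(48,430)])
gt=tp([(228,345),(208,438)]);gs=sp([(391,116),(356,66)])
o=np.array(orange(S["img"])[:2])
def r(q):
    D=C+[q[3],0,0];a=q[4]
    y,z=-120*np.sin(a),150+120*np.cos(a);g=st(q,[[-52,y,z],[-112,y,z]])
    return np.r_[(proj(T,st(q,D))-ct).ravel(),(proj(S,st(q,D[:3]))-cs).ravel(),(proj(T,g)-gt).ravel(),(proj(S,g)-gs).ravel(),(proj(S,st(q,weight(-.25)))-o).ravel(),(q[4]+.25)*30]
f=least_squares(r,[572,69,-.17,0,-.25],loss="soft_l1");p=f.x;print(p,r(p).round(1))
a=p[4];print("grip",st(p,[[-82,-120*np.sin(a),150+120*np.cos(a)]]))
json.dump(list(p[:3]),open("stand.json","w"))
h=st(p,[[-82,-120*np.sin(a),150+120*np.cos(a)]])[0]
from plant import ctrl
s=ctrl.sense();R0=Ro.from_rotvec(s["tool_rot"]).as_matrix()
c=p[2]; y=np.array([-np.sin(c),np.cos(c),0]); 
if y@R0[:,1]<0: y=-y
z=np.array([0,0,-1.]);R=np.c_[np.cross(y,z),y,z];rv=Ro.from_matrix(R).as_rotvec()
print(R0.round(2),rv)
ctrl.servo_line([206,510,370],vel=200)
ctrl.move_ptp([h[0],h[1],375],rv)
s=ctrl.sense();print(s["time_s"],s["q"],s["tcp_pos"])
w=ctrl.capture("wrist");cv2.imwrite("pics/w1.png",w["img"][:,:,::-1])
ends=st(p,[[-52,-120*np.sin(a),150+120*np.cos(a)],[-112,-120*np.sin(a),150+120*np.cos(a)]])
for X in np.r_[ends,[h]]:
    v=np.array(w["R"])@X+w["t"];t=np.arctan2(np.hypot(*v[:2]),v[2]);u=v[:2]/np.hypot(*v[:2])*t
    print("pred px",w["fx"]*u[0]+w["cx"],w["fy"]*u[1]+w["cy"])
E
```

```text
[ 5.63475444e+02  7.03474309e+01 -1.68485590e-01  8.92424156e+00
 -3.10011893e-01] [-1.2 -0.6  1.2 -1.5  0.8  0.4 -0.8  0.5  1.5  0.3 -0.6 -0.4 -0.5 -0.6
  0.2 -0.5 -0.2  1.8 -0.1 -0.6 -0.6  0.9  1.6  0.6 -1.8]
grip [[488.77542261 120.18799122 264.27959301]]
[[-0.93  0.37 -0.  ]
 [ 0.37  0.93 -0.  ]
 [ 0.   -0.   -1.  ]] [0.26434362 3.13045154 0.        ]
3.0667 [ 1.49787812e-01  1.37930367e-01  1.49793055e+00  1.56801007e-04
  1.50583768e+00 -1.25317975e+00] [488.63834769 120.81803705 374.93589733]
pred px 319.48935964003186 220.78556161881548
pred px 319.5226262710655 161.59373343130227
pred px 319.5029053085153 191.84044539724493
```

View pics/w1.png

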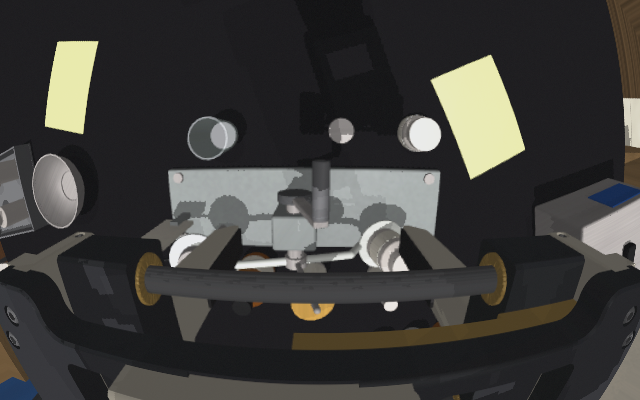

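The wrist view shows the grip bar at (320,161)–(321,220), within about 1 px of prediction, and the plate edges are square to the tool. Next I descend, grip and time some small moves while the beam rests on its stop.

```bash
cat >> h.py <<'E'
def circ(g0,yaw,a):  # TCP for lever angle a; g0 = TCP at a=-0.25
    y=-120*(np.sin(a)-np.sin(-.25));z=120*(np.cos(a)-np.cos(.25))
    return np.array(g0)+[-np.sin(yaw)*y,np.cos(yaw)*y,z]
def lev(g0,yaw,tcp):
    d=np.array(tcp)-g0;y=-np.sin(yaw)*d[0]+np.cos(yaw)*d[1]
    return np.arcsin(np.clip(np.sin(-.25)-y/120,-1,1))
E
python3 - <<'E'
from h import *
import json
from plant import ctrl
p=json.load(open("stand.json"))
s=ctrl.sense();t=s["tcp_pos"]
ctrl.servo_line([488.8,120.9,264.3],vel=80)
ctrl.gripper_to(0.0,f_grip=12)
s=ctrl.sense();g0=[488.8,120.9,264.3]
print("grip",s["time_s"],s["width"]*93,s["grip_force"],s["tcp_pos"],s["contact_force"])
json.dump(g0,open("g0.json","w"))
for a,v in((-.22,60),(-.18,60),(-.15,150)):
    t0=ctrl.sense()["time_s"];ctrl.servo_line(circ(g0,p[2],a),vel=v);s=ctrl.sense()
    print(a,s["time_s"]-t0,lev(g0,p[2],s["tcp_pos"]),s["contact_force"].round(1),s["grip_force"])
for i in range(3):
    c=ctrl.capture("scene");print(orange(c["img"]),ctrl.sense()["time_s"])
print([proj(c,st(p,weight(x))).round(2).tolist() for x in(-.25,-.1,0,.1,.25)])
cv2.imwrite("pics/s2.png",cv2.resize(c["img"][80:240,260:450,::-1],None,fx=3,fy=3))
E
```

```text
grip 6.1 0.545149712204828 0.0 [488.82042253 120.90441063 264.30355189] [-0.5804042  -0.59577623  0.15059567]
-0.22 0.25 -0.2186119382957896 [0.  0.4 0.3] 0.0
-0.18 0.25 -0.17782270176006884 [-0.1  0.2 -0.6] 0.0
-0.15 0.25 -0.14869030476864256 [ 0.6 -0.1 -0.1] 0.0
(np.float64(374.78909090909093), np.float64(150.58181818181816), np.int32(275)) 6.9
(np.float64(374.8509090909091), np.float64(150.60727272727274), np.int32(275)) 6.95
(np.float64(374.9051094890511), np.float64(150.5729927007299), np.int32(274)) 7.0
[[[376.44, 151.15]], [[371.12, 152.11]], [[367.43, 153.16]], [[363.68, 154.53]], [[358.04, 157.13]]]
```

View pics/s2.png

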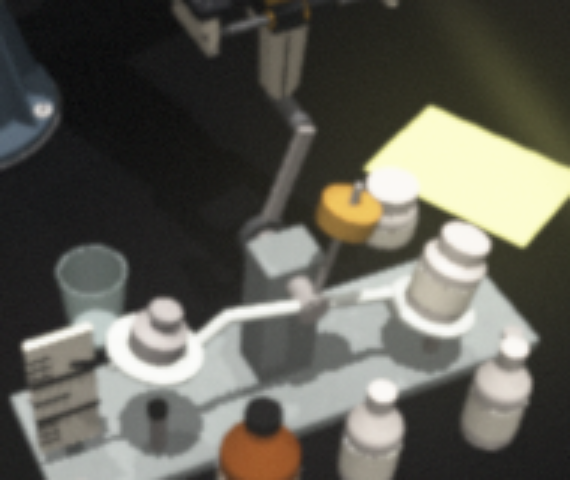

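The scene crop shows the fingers fully shut at (283,90) beside or above the near part of the bar. The lever did not follow, so the grasp missed. I'll check with the wrist camera and by projecting the fingertips.

```bash
python3 - <<'E'
from h import *
from plant import ctrl
s=ctrl.sense();print(s["time_s"],s["tcp_pos"],s["tool_rot"],s["width"],ctrl.finger_overhang)
c=ctrl.capture("scene");w=ctrl.capture("wrist")
t=s["tcp_pos"]
print("tip/tcp px",proj(c,[t-[0,0,17],t,t+[0,0,40]]), (proj(c,[t-[0,0,17],t,t+[0,0,40]])-[260,80])*3)
def wp(X):
    v=np.array(w["R"])@X+w["t"];th=np.arctan2(np.hypot(*v[:2]),v[2]);u=v[:2]/np.hypot(*v[:2])*th
    return w["fx"]*u[0]+w["cx"],w["fy"]*u[1]+w["cy"]
print(wp(t-[0,0,17]),wp(t), "cam",-np.array(w["R"]).T@w["t"],w["fx"])
cv2.imwrite("pics/w2.png",cv2.resize(w["img"][120:320,200:440,::-1],None,fx=3,fy=3))
E
```

```text
7.0 [486.82267663 109.35310557 266.69132216] [-2.64320683e-01 -3.13041952e+00 -3.50705016e-05] 0.004728294445627292 17.0
tip/tcp px [[351.87708094 121.08702048]
 [352.30192934 116.02230621]
 [353.34466972 103.59156142]] [[275.63124281 123.26106143]
 [276.90578802 108.06691864]
 [280.03400916  70.77468426]]
(np.float64(320.1542932552497), np.float64(221.92157690929514)) (np.float64(320.1625524639731), np.float64(230.36154976569034)) cam [419.35247317 120.74058771 453.29192115] 309.70691628693146
```

View pics/w2.png

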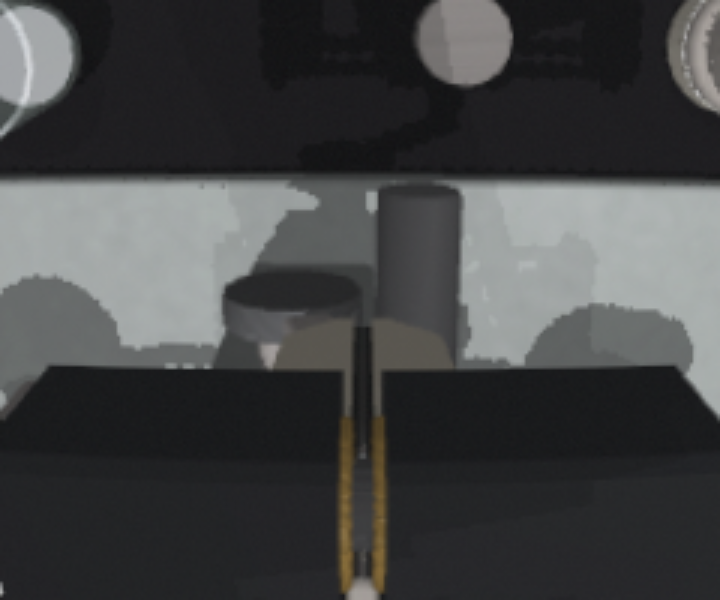

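The wrist view shows the shut fingers lying over the bar: it passes under the right finger at crop (420,330). Both cameras put the tips about 25 mm higher than assumed. Going 25 mm lower is safe either way, because the palm stays clear. I'll back off, open and regrasp deeper.

```bash
python3 - <<'E'
from h import *
import json
from plant import ctrl
t=ctrl.sense()["tcp_pos"]
ctrl.servo_line([t[0],t[1],300],vel=150)
ctrl.gripper_to(0.8,f_grip=12)
ctrl.servo_line([488.9,121.6,300],vel=100)
for z in (270,255,241):
    ctrl.servo_line([488.9,121.6,z],vel=80);s=ctrl.sense();print(z,s["contact_force"].round(1),s["tcp_pos"].round(1))
ctrl.gripper_to(0.0,f_grip=12)
s=ctrl.sense();print("grip",s["time_s"],s["width"]*93,s["grip_force"],s["tcp_pos"],s["contact_force"])
c=ctrl.capture("scene");print(orange(c["img"]))
w=ctrl.capture("wrist")
a=cv2.resize(c["img"][80:210,260:420,::-1],None,fx=2.4,fy=2.4);b=cv2.resize(w["img"][120:320,200:440,::-1],(384,312))
cv2.imwrite("pics/s3.png",np.vstack([a,b]))
E
```

```text
270 [-0.3 -0.4  0.3] [489.  121.5 270.1]
255 [ 0.6 -0.5  0.9] [488.8 121.6 255. ]
241 [-0.2  0.3 -0.2] [488.8 121.6 240.9]
grip 11.1 17.568107090805732 11.99951022863388 [488.88699498 121.59142578 240.99987642] [-0.16077452 -0.1957908   0.9575741 ]
(np.float64(374.90579710144925), np.float64(150.58333333333334), np.int32(276))
```

View pics/s3.png

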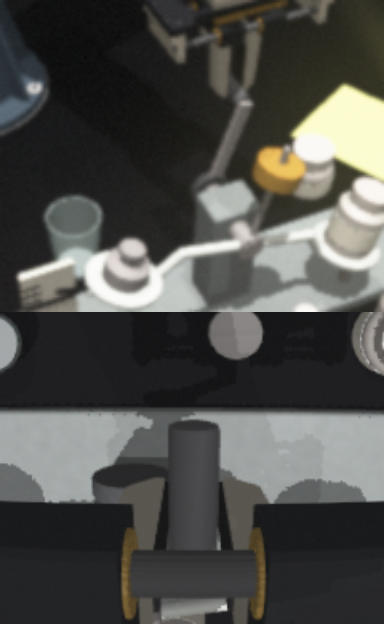

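The stacked view shows the bar between the pads, with a 17.6 mm opening and 12 N of grip, so the lever is held. Next is the feedback controller: Kalman filter plus LQR on the orange weight's position, tested in simulation first.

```bash
cat > bal.py <<'E'
import sys,json
from h import *
from scipy.linalg import solve_discrete_are,expm
J,c,k,g=.0233,.06,.25,.316
A=np.array([[0,1,0],[(g-k)/J,-(c+.02)/J,-1],[0,0,0]]);B=np.array([0,k/J,0]);D=np.array([0,.02/J,0])
def prop(x,P,dt,a,rate):            # state th, w, bias accel
    F=expm(A*dt);n=10
    for i in range(n):
        x=expm(A*dt/n)@x+(B*(a+rate*dt*(i+.5)/n)+D*rate)*dt/n
    return x,F@P@F.T+np.diag([1e-7,4e-4,1e-2])*dt
T=.3
def step(x3,da):
    x,_=prop(np.array([x3[0],x3[1],0.]),np.eye(3),.05,x3[2],0);x,_=prop(x,np.eye(3),.25,x3[2],da/.25);return np.array([x[0],x[1],x3[2]+da])
Ad=np.array([step(e,0) for e in np.eye(3)]).T;Bd=step(np.zeros(3),1)[:,None]
Q=np.diag([1,.3,.02]);Rr=np.array([[3.]])
S=solve_discrete_are(Ad,Bd,Q,Rr);K=np.linalg.solve(Rr+Bd.T@S@Bd,Bd.T@S@Ad)[0]
H=np.array([1.,0,0])
def run(meas,lever,move,now,tmax):
    x=P=None;a=lever();t=now();tin=None;log=[];n=0
    while True:
        tm=now();z=meas();n+=1;a1=lever()
        if x is None:
            if z>-.240: x=np.array([z,0.02,10.73*a1+2.83*z]);P=np.diag([1e-5,.01,4.])
            cmd=a1+.03
        if x is not None:
            dt=tm-t
            if dt>0:
                x,P=prop(x,P,min(.05,dt),a,0)
                if dt>.051: x,P=prop(x,P,dt-.05,a,(a1-a)/(dt-.05))
            Kf=P@H/(P[0,0]+6e-6);x=x+Kf*(z-x[0]);P=P-np.outer(Kf,H@P)
            ae=x[2]/10.73
            cmd=a1+np.clip(-K@[x[0],x[1],a1-ae],-.1,.1)
            tin=(tin if tin is not None else tm) if abs(z)<.09 else None
            y,_=prop(x,P,1.2,a1,0)
            if tin is not None and tm-tin>8.8 and max(abs(x[0]),abs(y[0]))<.04 and abs(x[1])<.04: log.append((tm,z,*x,a1));return True,log
        log.append((tm,z,*(x if x is not None else (0,0,0)),a1))
        if tm>tmax or n>150: return False,log
        a,t=a1,tm
        move(float(np.clip(cmd,-.35,.95)))
def show(log):
    for i,r in enumerate(log):
        if i%3==0 or i==len(log)-1: print("t%.2f z%.3f th%.3f w%.3f ae%.3f a%.3f"%(*r[:4],r[4]/10.73,r[5]))
if sys.argv[1]=="sim":
    print("K",K);rng=np.random.default_rng(1)
    for m,kk in((.02,.25),(.084,.25),(.15,.23),(.15,.27),(.084,.3)):
        s=dict(t=12.,th=-.25,w=0.,a=.05,wm=0)
        def adv(dt,rate):
            for i in range(round(dt/.001)):
                s["a"]+=rate*.001;r=s["a"]-s["th"]
                M=-m+.316*s["th"]+kk*r-.06*s["w"]+.02*(rate-s["w"])
                s["w"]+=M/J*.001;s["th"]+=s["w"]*.001;s["t"]+=.001
                if s["th"]<-.25:s["th"]=-.25;s["w"]=max(0,s["w"])
                s["wm"]=max(s["wm"],abs(s["w"]))
        def meas(): z=s["th"]+rng.normal(0,.002);adv(.05,0);return z
        ok,log=run(meas,lambda:s["a"],lambda c:adv(.25,(c-s["a"])/.25),lambda:s["t"],48)
        print(m,kk,ok,"t",s["t"],"wmax",s["wm"],"max th",max(l[1] for l in log));adv(1.2,0);print("  after",s["th"],s["w"])
else:
    from plant import ctrl
    p=json.load(open("stand.json"));g0=[488.9,121.6,241.0]
    ths=np.linspace(-.3,.3,61);C=ctrl.capture("scene")
    off=374.87-proj(C,st(p,weight(-.25)))[0,0]
    us=np.array([proj(C,st(p,weight(q)))[0,0] for q in ths])+off
    def meas():
        o=orange(ctrl.capture("scene")["img"])
        return float(np.interp(-o[0],-us,ths))
    lever=lambda:float(lev(g0,p[2],ctrl.sense()["tcp_pos"]))
    move=lambda a:ctrl.servo_line(circ(g0,p[2],a),vel=100)
    now=lambda:ctrl.sense()["time_s"]
    if lever()<0: ctrl.servo_line(circ(g0,p[2],-.1),vel=60);ctrl.servo_line(circ(g0,p[2],.07),vel=60)
    s=ctrl.sense();print("start",s["time_s"],lever(),s["width"]*93,s["grip_force"],s["contact_force"].round(1),meas())
    ok,log=run(meas,lever,move,now,48)
    s=ctrl.sense();print(ok,s["time_s"],s["width"]*93,s["grip_force"],s["contact_force"].round(1))
    if ok: print(ctrl.job_done())
    show(log)
E
python3 bal.py sim
```

```text
K [0.5350233  0.14226094 0.87238354]
0.02 0.25 True t 23.450000000006888 wmax 0.2771720381496737 max th 0.0015694652714017218
  after 0.028139992927191725 0.037777698521337645
0.084 0.25 False t 48.34999999997923 wmax 0.18840321556130835 max th -0.008714015868639104
  after -0.02603401609951086 -0.014669590148839553
0.15 0.23 False t 48.34999999997923 wmax 0.1825525395496689 max th -0.011724940289486445
  after -0.03095909823343973 0.011089972026801112
0.15 0.27 False t 48.34999999997923 wmax 0.2020694759127506 max th -0.024840474890660175
  after -0.07296076652582201 -0.04782659057185102
0.084 0.3 False t 48.34999999997923 wmax 0.2705858971838544 max th -0.008652615325297059
  after 0.012918785457558377 0.03652037015439585
```

```bash
sed -i 's/adv(1.2,0);print("  after"/show(log[-36:]) if m==.084 and kk==.25 else 0;adv(1.2,0);print("  after"/' bal.py; python3 bal.py sim
```

```text
K [0.5350233  0.14226094 0.87238354]
0.02 0.25 True t 23.450000000006888 wmax 0.2771720381496737 max th 0.0015694652714017218
  after 0.028139992927191725 0.037777698521337645
0.084 0.25 False t 48.34999999997923 wmax 0.18840321556130835 max th -0.008714015868639104
t37.80 z-0.019 th-0.017 w0.007 ae0.341 a0.327
t38.70 z-0.020 th-0.019 w0.044 ae0.337 a0.338
t39.60 z-0.016 th-0.017 w0.046 ae0.334 a0.340
t40.50 z-0.020 th-0.020 w0.041 ae0.337 a0.341
t41.40 z-0.020 th-0.019 w0.043 ae0.337 a0.341
t42.30 z-0.020 th-0.020 w0.041 ae0.336 a0.342
t43.20 z-0.021 th-0.021 w0.032 ae0.337 a0.341
t44.10 z-0.021 th-0.021 w0.046 ae0.336 a0.344
t45.00 z-0.022 th-0.021 w0.032 ae0.339 a0.340
t45.90 z-0.021 th-0.021 w0.037 ae0.338 a0.342
t46.80 z-0.013 th-0.013 w0.052 ae0.332 a0.338
t47.70 z-0.025 th-0.024 w0.037 ae0.339 a0.343
t48.30 z-0.014 th-0.014 w0.053 ae0.333 a0.337
  after -0.02603401609951086 -0.014669590148839553
0.15 0.23 False t 48.34999999997923 wmax 0.1825525395496689 max th -0.011724940289486445
  after -0.03095909823343973 0.011089972026801112
0.15 0.27 False t 48.34999999997923 wmax 0.2020694759127506 max th -0.024840474890660175
  after -0.07296076652582201 -0.04782659057185102
0.084 0.3 False t 48.34999999997923 wmax 0.2705858971838544 max th -0.008652615325297059
  after 0.012918785457558377 0.03652037015439585
```

The discretisation treats the bias and the input differently, which explains the velocity offset. I'll fix it by folding the input into the bias term.

```bash
python3 - <<'E'
s=open("bal.py").read()
s=s.replace("x=expm(A*dt/n)@x+(B*(a+rate*dt*(i+.5)/n)+D*rate)*dt/n","u=B[1]*(a+rate*dt*(i+.5)/n)+D[1]*rate;E=np.array([0,0,u]);x=expm(A*dt/n)@(x-E)+E")
open("bal.py","w").write(s)
E
python3 bal.py sim
```

```text
K [0.53105031 0.14080865 0.86795677]
0.02 0.25 True t 23.15000000000652 wmax 0.3089455936399345 max th 0.006286246474284077
  after 0.022163400488339712 0.03041182966649476
0.084 0.25 True t 26.150000000010188 wmax 0.3606178105041249 max th 0.06479621299380396
t15.60 z-0.249 th0.000 w0.000 ae0.000 a0.410
t16.50 z-0.135 th-0.135 w0.340 ae0.324 a0.527
t17.40 z0.065 th0.065 w0.014 ae0.334 a0.293
t18.30 z0.022 th0.022 w-0.033 ae0.335 a0.325
t19.20 z0.003 th0.003 w-0.020 ae0.338 a0.331
t20.10 z0.002 th0.002 w-0.002 ae0.336 a0.332
t21.00 z-0.005 th-0.004 w-0.016 ae0.339 a0.334
t21.90 z-0.000 th0.001 w-0.011 ae0.338 a0.330
t22.80 z0.001 th0.001 w0.002 ae0.336 a0.334
t23.70 z-0.005 th-0.005 w-0.006 ae0.339 a0.340
t24.60 z0.005 th0.005 w0.004 ae0.334 a0.333
t25.50 z-0.004 th-0.004 w0.005 ae0.336 a0.343
t26.10 z0.005 th0.005 w-0.000 ae0.334 a0.328
  after -0.02509928659754106 -0.03693177726600148
0.15 0.23 True t 29.150000000013854 wmax 0.30283725555390645 max th 0.053857314057841985
  after -0.010517982097124687 -0.010998527379214147
0.15 0.27 True t 27.65000000001202 wmax 0.3080736934954627 max th 0.007558055918671273
  after 0.0038031616803206585 -0.002894054170162414
0.084 0.3 True t 24.650000000008355 wmax 0.33078417144749217 max th 0.003957780268678642
  after 0.010390746616666486 0.011296692177610977
```

```bash
python3 bal.py real
```

```text
start 12.1917 0.06960081531610182 17.808633079545366 11.99981153011322 [-3.2  1.1  4.2] -0.2506215348964699
True 24.3083 17.62966449607622 11.991013437509537 [ 3.7 -0.1  4.8]
the job is handed in; nothing more can be done
None
t12.24 z-0.251 th0.000 w0.000 ae0.000 a0.068
t13.14 z-0.251 th0.000 w0.000 ae0.000 a0.160
t14.04 z-0.244 th0.000 w0.000 ae0.000 a0.252
t14.96 z-0.117 th-0.115 w0.163 ae0.186 a0.246
t15.86 z-0.035 th-0.036 w0.065 ae0.190 a0.219
t16.76 z0.007 th0.006 w0.043 ae0.181 a0.194
t17.66 z0.009 th0.009 w-0.003 ae0.183 a0.179
t18.56 z0.001 th0.001 w-0.005 ae0.184 a0.183
t19.46 z-0.000 th0.000 w-0.004 ae0.184 a0.183
t20.36 z0.001 th0.001 w0.005 ae0.184 a0.183
t21.26 z0.001 th0.001 w-0.007 ae0.184 a0.180
t22.16 z-0.003 th-0.003 w-0.008 ae0.186 a0.184
t23.06 z0.001 th0.001 w-0.001 ae0.184 a0.182
t23.96 z0.002 th0.001 w0.009 ae0.182 a0.185
t24.26 z0.004 th0.004 w0.006 ae0.181 a0.180
```

Job handed in at 24.3 s, verdict not shown: by camera estimate the beam held the middle zone for over 8.8 s and was at about 0.004 rad, nearly still, with the lever gripped at 12 N (the first grasp missed and was redone deeper).

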